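# Sweep the clothes pegs off the shelf into the peg tin

## Robot

A 6-joint arm with a two-finger parallel gripper is mounted at the origin on the work surface. World frame = base frame: x ahead of the robot, y to its left, z up, the work surface at z = 0. Lengths are in mm, angles in degrees, forces in N, time in s.
With the tool pointing down it reaches from about 350 to 850 mm from the base axis. Payload 8.1 kg.
Tool frame: the origin (TCP) lies midway between the tips of the shut fingers; the grasp point (between the pads) lies 19 mm behind it; z points along the fingers, y is the line along which they close (so a half turn about z gives the same grasp; the last joint's range is limited). The gripper opens to 85 mm and grips with 20 to 120 N. Pads are 22 mm wide; open, the fingers measure 114 mm over their backs; the gripper's body (76 mm by 85 mm) begins 54 mm behind the grasp point. The pads swing forward as they close: fully open they stand 13 mm farther back than shut.
Start: joints at [-72.502, 7.471, 85.268, -0, 87.261, -4.893], TCP at [228.577, -554.759, 231.292] pointing down, gripper open.
Joint ranges: [-169.43, 169.43], [-51.17, 129.36], [1.28, 143.12], [-76.62, 256.62], [0, 156.53], [-152.29, 152.29]. Speed limits (degrees/s): [136.94, 136.94, 159.86, 180, 180, 180].

## Interface

Orientations are given as [roll, pitch, yaw] about the fixed x, y, z axes, in that order (R = Rz(yaw) Ry(pitch) Rx(roll)).
In Python, from bench import r gives the robot as it stands. The module is installed in compiled form; this text tells all that it offers.
- The arm moves only by the tool jog_arm, never from a script. Its argument "rows" is a list of rows, each a list of 2 entries, a list of its own where there are three numbers: the shift along the tool's x, y, z in mm, then the turn, a rotation vector about the tool's x, y, z in rad. A call has 1 to 10 rows; each row is the pose to reach, as a shift and turn from the pose commanded when the call began, along the tool's axes at that moment; what a row does not reach only later rows make up. A row lasts 1/10 s, in which the tool goes at most 50 mm and 8.59 degrees, less where a joint would pass 70% of its speed; a pose out of reach is approached as far as the arm can. A call with a gripper value outside its range is refused whole. "grip" is the finger opening in mm, from 0 to 85.4, set as the call begins (left out, the last holds). The fingers move at their own pace and stop on an object; "force" is the grip in N (left out, the last holds). Time passes only in rows, so rows that repeat a pose let the fingers close. It gives the time, the measured TCP pose, the force, the opening and the grip force at its end, in the units of the state.
- r.sense(): the state, without advancing time (a new reading comes with each control period).
- r.snapshot(name): name is "scene" or "top"; returns (picture, depth): 384x512x3 uint8, blue, green, red; 384x512 float32, mm along the optical axis (not along the pixel's ray), 0 where there is no reading.
- r.camera_params(name): a dict with "fx", "fy", "cx", "cy" (pixels), "pose" (4x4, takes a point from camera to world coordinates). Camera axes: x right, y down, z forward; pixel columns grow to the right and rows downward; lengths in mm; the calibration is good to about 2 mm. A picture is of the moment at which its call begins. camera_params takes no time and is no camera call.
- r.hand_in(): hands the job in; it is judged then, once.
The state is a dict: "time": time; "joint_pos": joint angles; "qd": joint speeds; "joint_efforts": joint torques, N m; "tool_pos": TCP position; "tcp_rot": TCP orientation; "ft_force": force on the tool from outside, world axes, zero at the start; "wrist_torque": the same for the moment, N m; "finger_gap": finger opening in mm; "grip_force": force on a finger pad.
Only numpy, scipy, OpenCV 4.12 (cv2) and the standard library are available. Lean on these libraries where they do the work, as an engineer would, in place of code of your own. Each camera call takes 0.05 s, during which the arm holds its last target. There are 200 camera calls.

## Task

Three wooden clothes pegs are scattered along the near lane of the grey shelf: with the fingertips, sweep them all along the shelf and over its end into the steel tin standing below that end. Only push them, do not pick up or lift any; leave the tin, jar, nail brush, scoop and bottle standing where they are.

Things in the scene. Friction and masses are not known exactly. Their poses are not given: they have to be found in the camera images.
- shelf: Grey plastic shelf, fixed, clamped to the ledge. Origin at ledge level (z = 0) under its centre; its y runs along it, its x across, away from the robot. Deck 250 (x) x 400 mm (y), 12 mm thick, top 80 mm above the ledge. Ribs 6 mm thick, 12 mm high above the deck, run the whole length at x = -122, 24 and 122 mm. Jar, brush and scoop stand in the far lane (x 27 to 119 mm).
- lane (a point): Centre of the near lane, on the deck's top, axes as the shelf's. The lane, where the pegs lie, is 140 mm wide between ribs (x -70 to 70 mm) and 400 mm long (y -200 to 200 mm); both its ends are open, without a lip. The tin stands at one end (+y or -y), the bottle at the other.
- tin: Open stainless steel peg tin, loose, 0.4 kg, on the ledge under one end of the near lane, tucked 10 to 20 mm under the deck's edge so that what goes over drops in. 200 (its x, across the lane) x 140 (its y) x 62 mm high, walls 3 mm; rim 18 mm below the deck's top. Origin at the centre of its underside; axes parallel to the shelf's.
- peg1: wooden clothes peg (one of three alike) lying on its side on the shelf: 75 long (its x) x 13 wide (its y) x 10 mm high, about 15 g. Origin at the centre of its underside, as it lies at the start.
- peg2: wooden clothes peg (one of three alike) lying on its side on the shelf: 75 long (its x) x 13 wide (its y) x 10 mm high, about 15 g. Origin at the centre of its underside, as it lies at the start.
- peg3: wooden clothes peg (one of three alike) lying on its side on the shelf: 75 long (its x) x 13 wide (its y) x 10 mm high, about 15 g. Origin at the centre of its underside, as it lies at the start.
- jar: closed amber glass jar with steel lid, 52 mm diameter, 55 mm high, origin at centre of underside; bystander in the shelf's far lane.
- brush: green nail brush with white bristles down, about 36 x 85 (its y, along the shelf) x 39 mm high, origin at centre of underside; bystander in the far lane.
- scoop: white plastic measuring scoop, cup 46 mm diameter and 34 mm high, flat handle, 98 mm long in all (its y, along the shelf); origin at the middle of its length, underside; bystander in the far lane.
- bottle: blue plastic squeeze bottle, 54 mm diameter, 130 mm high, loose on the ledge just past the end of the near lane that has no tin (its axis 50 to 60 mm beyond the deck's end); origin at centre of underside; bystander.
Not all that is in view belongs to the job. Leave any red look-alike of the peg1 alone.

How it is judged (in metres and radians):
At the end, for the whole second after the job is handed in: All three pegs lie at rest in the steel tin (each peg's origin inside its walls and below its rim); the tin has moved less than 20 mm, and jar, brush, scoop and bottle less than 15 mm each, all still upright (tilt under 0.2 rad) (x of peg1 in the frame of tin between -0.1 and 0.1 m and y of peg1 in the frame of tin between -0.07 and 0.07 m and z of peg1 in the frame of tin between -0.005 and 0.06 m and linear speed of each of peg1, peg2, peg3 below 0.05 m/s and x of peg2 in the frame of tin between -0.1 and 0.1 m and y of peg2 in the frame of tin between -0.07 and 0.07 m and z of peg2 in the frame of tin between -0.005 and 0.06 m and x of peg3 in the frame of tin between -0.1 and 0.1 m and y of peg3 in the frame of tin between -0.07 and 0.07 m and z of peg3 in the frame of tin between -0.005 and 0.06 m and distance of tin from where it was at the start of the episode below 0.02 m and distance of each of jar, brush, scoop, bottle from where it was at the start of the episode below 0.015 m and angle between each of tin, jar, brush, scoop, bottle's own z axis and vertical below 0.2 rad); the robot touches nothing.
It fails at once if a peg is lifted more than 25 mm above the shelf's deck (height (world z) of any of peg1, peg2, peg3 above 0.105 m).
It fails at once if jar, brush, scoop or bottle is moved by more than 15 mm (distance of any of jar, brush, scoop, bottle from where it was at the start of the episode above 0.015 m).
It fails at once if the tin is moved by more than 20 mm (distance of tin from where it was at the start of the episode above 0.02 m).
It also fails if it takes over 64 s, if anything falls off the work surface, if the arm or the gripper's body presses on something with over 40 N, if the wrist force passes 120 N, or if a joint passes its speed limit or range.

## Working session

There is one attempt and no reset: what is moved stays moved. The work goes in short steps, Python scripts to look and compute and a tool call to move; the robot and the scene stay as the last step left them, time stands still between calls to the robot, and variables do not carry over. Pictures are saved under pics/ and viewed, at most 10 in all, crops included, and the job is handed in when it is done.

Besides the shell and the picture viewer there is one more tool, called after "Request:" as name([rows], argument=value, ...), one row to a line, values as JSON. jog_arm: Moves the arm, as the interface text tells. Its arguments: {"type":"object","properties":{"rows":{"type":"array"},"grip":{"type":"number"},"force":{"type":"number"}},"required":["rows"]}

```bash
mkdir -p pics; cat > h.py <<'E'
from bench import r
import numpy as np, cv2
def pts(name):
    im,d=r.snapshot(name); p=r.camera_params(name); T=np.array(p["pose"])
    v,u=np.mgrid[:384,:512]
    c=np.stack([(u-p["cx"])/p["fx"]*d,(v-p["cy"])/p["fy"]*d,d],-1)
    return im,d,c@T[:3,:3].T+T[:3,3]
E
python3 - <<'E'
from h import *
for n in("scene","top"):
    im,d,w=pts(n); np.savez(f"/tmp/{n}.npz",im=im,d=d,w=w)
    cv2.imwrite(f"pics/{n}0.png",cv2.resize(im,(800,600)))
    p=r.camera_params(n); print(n,np.round(p["pose"],2).tolist(),p["fx"])
    if n=="top":
        for v in range(20,384,40): print([tuple(np.round(w[v,u]).astype(int).tolist()) for u in range(20,512,80)])
print(r.sense())
E
```

```text
scene [[0.64, 0.55, -0.53, 1100.97], [0.77, -0.46, 0.45, -396.32], [0.0, -0.69, -0.72, 753.71], [0.0, 0.0, 0.0, 1.0]] 398.9935898641457
top [[0.02, -0.99, 0.11, 515.53], [-1.0, -0.02, -0.01, 19.77], [0.01, -0.11, -0.99, 775.53], [0.0, 0.0, 0.0, 1.0]] 370.5586848596254
[(1408, 1056, -755), (1415, 709, -751), (1036, 216, -100), (1215, 15, -387), (1223, -252, -389), (1454, -691, -755), (1463, -1045, -754)]
[(1224, 1036, -749), (1232, 696, -749), (970, 229, -180), (971, 14, -170), (970, -197, -157), (1270, -686, -756), (1275, -1032, -748)]
[(785, 527, 2), (790, 358, 1), (794, 186, 0), (798, 13, 1), (768, -139, 92), (807, -335, 0), (810, -509, 1)]
[(698, 519, 3), (702, 351, 1), (686, 166, 79), (683, 13, 108), (693, -142, 79), (717, -331, 3), (720, -504, 3)]
[(613, 513, 0), (616, 346, 0), (609, 162, 79), (612, 11, 80), (616, -141, 79), (630, -328, 4), (634, -502, -2)]
[(529, 506, 0), (533, 340, 2), (536, 175, -2), (537, 10, 79), (539, -138, 92), (546, -326, 3), (549, -495, 2)]
[(448, 498, -1), (451, 335, 0), (454, 172, -1), (457, 7, -1), (460, -158, 1), (463, -325, 0), (466, -492, 1)]
[(36
[... 314 characters left out ...]
 -478, 1)]
{'time': 0.1, 'joint_pos': array([-7.25006236e+01,  7.51141375e+00,  8.53247621e+01, -1.32012123e-03,
        8.72631027e+01, -4.89114306e+00]), 'qd': array([ 0.00799034, -0.05592447, -0.22597747,  0.02019018,  0.06204755,
        0.08056809]), 'joint_efforts': array([ 8.11896898e-04, -5.70953822e+01, -5.01940155e+01, -1.33461290e-04,
        8.22821312e-03, -9.40334701e-06]), 'tool_pos': array([ 228.42548434, -554.25652913,  230.32624533]), 'tcp_rot': array([-1.79900971e+02, -7.15107474e-03,  2.23905775e+01]), 'ft_force': array([0.15740618, 0.27084449, 0.41832244]), 'wrist_torque': array([-0.01287602,  0.00631394, -0.05376073]), 'grip_force': 0.0, 'finger_gap': 85.19715769228011}
```

View pics/top0.png

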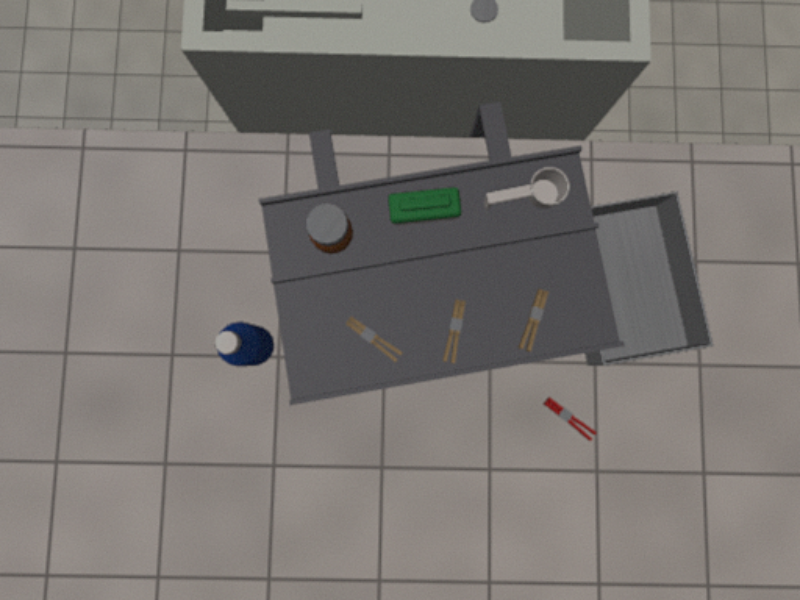

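View pics/scene0.png

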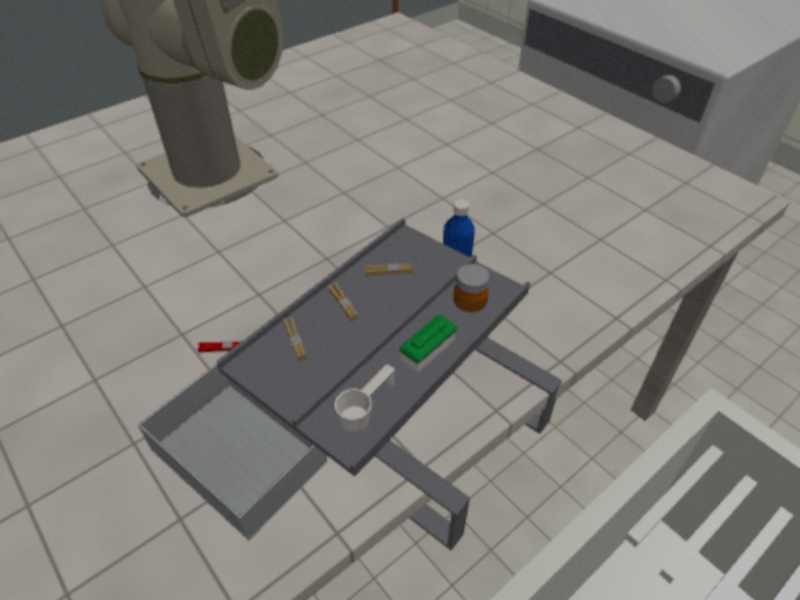

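The top view shows the bottle at the left (+y) end at (245,343) and the tin at the right (-y) end at (650,280). Three pegs lie in the near lane at (373,340), (455,330) and (535,320). The red decoy is at (570,418), off the shelf.

```bash
cat >> h.py <<'E'
def ray(name,uv,z):
    p=r.camera_params(name); T=np.array(p["pose"]); uv=np.atleast_2d(uv)
    d=np.c_[(uv[:,0]-p["cx"])/p["fx"],(uv[:,1]-p["cy"])/p["fy"],np.ones(len(uv))]@T[:3,:3].T
    return (T[:3,3]+d*((z-T[2,3])/d[:,2:]))[:,:2]
def pegs(im,zt=90):
    h=cv2.cvtColor(im,cv2.COLOR_BGR2HSV)
    m=cv2.inRange(h,(8,70,70),(30,255,255)); m=cv2.morphologyEx(m,cv2.MORPH_CLOSE,np.ones((7,7)))
    out=[]
    for c in cv2.findContours(m,0,2)[0]:
        if cv2.contourArea(c)>40: out.append(ray("top",np.array(cv2.boxPoints(cv2.minAreaRect(c))),zt))
    return out
E
cat > f.py <<'E'
from h import *
# lane frame: from near-rib edges; s = towards tin, t = away from the robot
k=.64
nr=ray("top",np.array([[292,402],[622,345]])*k,92); mr=ray("top",np.array([[275,281],[597,227]])*k,92); fr=ray("top",np.array([[263,201],[581,150]])*k,92)
s=sum((e[1]-e[0])/np.linalg.norm(e[1]-e[0]) for e in(nr,mr,fr)); s/=np.linalg.norm(s); t=np.array([-s[1],s[0]])
C=(nr.mean(0)+mr.mean(0))/2
lane=lambda P:np.c_[(P-C)@s,(P-C)@t]
E
python3 - <<'E'
from f import *
im=np.load("/tmp/top.npz")["im"]
print("len",[np.linalg.norm(e[1]-e[0]).round() for e in(nr,mr,fr)],"C",C,"s",s,"t",t,"ang",np.degrees(np.arctan2(s[1],s[0])))
print("ribs",lane(nr).round(),lane(mr).round(),lane(fr).round())
for b in pegs(im): L=lane(b); print("peg",b.mean(0).round(),"lane",L.mean(0).round(),L.round().tolist(),[np.linalg.norm(b[i]-b[i-1]).round() for i in(0,1)])
E
```

```text
len [np.float64(393.0), np.float64(392.0), np.float64(393.0)] C [573.86929241 -38.78812659] s [ 0.18702114 -0.98235589] t [0.98235589 0.18702114] ang -79.22100781672533
ribs [[-197.  -72.]
 [ 197.  -72.]] [[-196.   72.]
 [ 196.   72.]] [[-196.  171.]
 [ 197.  170.]]
peg [532.  34.] lane [-79. -27.] [[-96.0, -19.0], [-87.0, -10.0], [-62.0, -36.0], [-72.0, -45.0]] [np.float64(36.0), np.float64(13.0)]
peg [535. -44.] lane [ -2. -39.] [[-15.0, -53.0], [-1.0, -20.0], [11.0, -25.0], [-4.0, -58.0]] [np.float64(13.0), np.float64(36.0)]
peg [ 551. -135.] lane [ 90. -41.] [[75.0, -54.0], [93.0, -21.0], [106.0, -28.0], [87.0, -60.0]] [np.float64(15.0), np.float64(38.0)]
peg [557.  71.] lane [-111.    4.] [[-122.0, 7.0], [-114.0, 15.0], [-100.0, 1.0], [-107.0, -6.0]] [np.float64(20.0), np.float64(11.0)]
peg [579. -51.] lane [13.  3.] [[4.0, -4.0], [12.0, 14.0], [22.0, 10.0], [15.0, -8.0]] [np.float64(11.0), np.float64(20.0)]
peg [ 594. -149.] lane [112.  -1.] [[101.0, -7.0], [112.0, 11.0], [123.0, 5.0], [112.0, -13.0]] [np.float64(12.0), np.float64(21.0)]
```

Request:
jog_arm([
  [[487,-303,0],[0,0,-1.368]],
  [[487,-303,0],[0,0,-1.368]],
  [[487,-303,0],[0,0,-1.368]],
  [[487,-303,0],[0,0,-1.368]],
  [[487,-303,0],[0,0,-1.368]],
  [[487,-303,0],[0,0,-1.368]],
  [[487,-303,0],[0,0,-1.368]],
  [[487,-303,0],[0,0,-1.368]],
  [[487,-303,0],[0,0,-1.368]],
  [[487,-303,0],[0,0,-1.368]],
], grip=40)

```text
time: 1.1
tool_pos: [521.1, -146.8, 231.0]
tcp_rot: [-180.0, -0.0, 101.1]
ft_force: [0.5, -1.4, -1.0]
finger_gap: 40.2
grip_force: 0.0
```

Request:
jog_arm([
  [[24,26,0],[0,0,0]],
  [[49,52,0],[0,0,0]],
  [[49,52,30],[0,0,0]],
  [[49,52,60],[0,0,0]],
  [[49,52,90],[0,0,0]],
  [[49,52,110],[0,0,0]],
  [[49,52,120],[0,0,0]],
  [[49,52,120],[0,0,0]],
  [[49,52,120],[0,0,0]],
])

```text
time: 2.0
tool_pos: [562.9, -91.1, 112.2]
tcp_rot: [180.0, 0.0, 100.8]
ft_force: [0.4, -0.1, 0.5]
finger_gap: 40.0
grip_force: 0.0
```

```bash
python3 - <<'E'
from f import *
im,d,w=pts("top"); cv2.imwrite("pics/t1.png",cv2.resize(im[110:300,150:420],(800,563)))
im,d,w=pts("scene"); cv2.imwrite("pics/s1.png",cv2.resize(im[110:330,80:340],(709,600)))
print(lane(np.array([r.sense()["tool_pos"][:2]])),r.sense()["tool_pos"])
E
```

```text
[[ 49.65623912 -19.95367185]] [563.55445185 -91.299984   113.06834519]
```

View pics/s1.png

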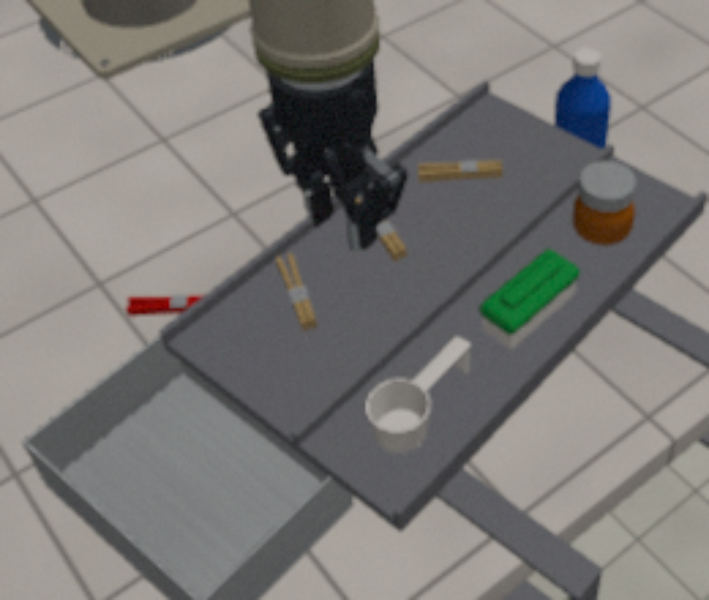

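The open fingertips hover between the first peg (295,290) and the second (390,240), aligned across the lane. I'll lower them now.

Request:
jog_arm([
  [[2,0,12],[0,0,0]],
  [[2,0,22],[0,0,0]],
  [[2,0,28],[0,0,0]],
  [[2,0,30],[0,0,0]],
  [[2,0,30],[0,0,0]],
  [[2,0,30],[0,0,0]],
])

```text
time: 2.7
tool_pos: [562.2, -89.1, 81.4]
tcp_rot: [180.0, 0.0, 100.8]
ft_force: [-0.4, -0.2, 0.5]
finger_gap: 39.6
grip_force: 0.0
```

Request:
jog_arm([
  [[-8,0,0],[0,0,0]],
  [[-16,0,0],[0,0,0]],
  [[-24,0,0],[0,0,0]],
  [[-32,0,0],[0,0,0]],
  [[-42,0,0],[0,0,0]],
  [[-52,0,0],[0,0,0]],
  [[-62,0,0],[0,0,0]],
  [[-72,0,0],[0,0,0]],
  [[-82,0,0],[0,0,0]],
  [[-92,0,0],[0,0,0]],
])

```text
time: 3.7
tool_pos: [579.4, -180.2, 81.3]
tcp_rot: [180.0, -0.0, 100.8]
ft_force: [-0.3, 0.3, -1.0]
finger_gap: 40.0
grip_force: 0.1
```

```bash
python3 - <<'E'
from f import *
im,d,w=pts("scene"); cv2.imwrite("pics/s2.png",cv2.resize(im[110:330,80:340],(709,600)))
print(lane(np.array([r.sense()["tool_pos"][:2]])),r.sense()["tool_pos"])
E
```

```text
[[141.44296693 -21.15205031]] [ 579.54327627 -181.69133871   81.39644742]
```

View pics/s2.png

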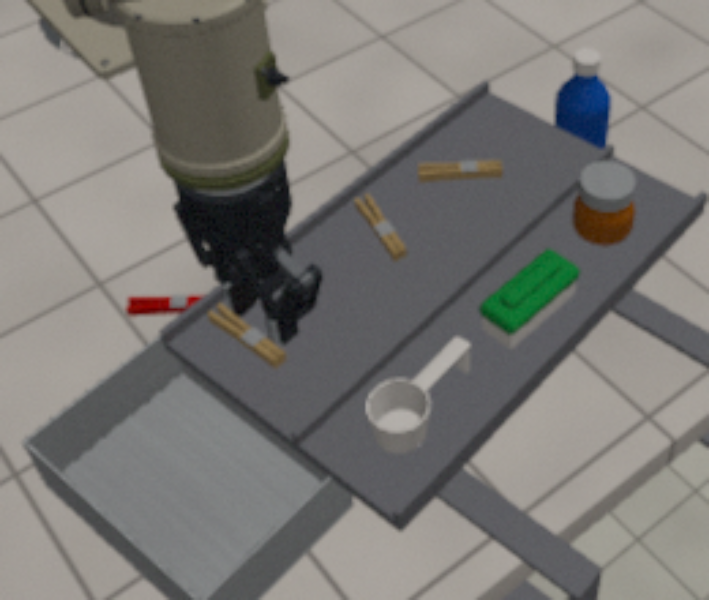

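The peg at (245,335) is square across the lane, ahead of the fingers. I'll keep pushing it over the end.

Request:
jog_arm([
  [[-7,0,0],[0,0,0]],
  [[-14,0,0],[0,0,0]],
  [[-21,0,0],[0,0,0]],
  [[-28,0,0],[0,0,0]],
  [[-35,0,0],[0,0,0]],
  [[-42,0,0],[0,0,0]],
  [[-49,0,0],[0,0,0]],
  [[-56,0,0],[0,0,0]],
  [[-62,0,0],[0,0,0]],
  [[-62,0,0],[0,0,0]],
])

```text
time: 4.75
tool_pos: [590.9, -241.2, 81.3]
tcp_rot: [180.0, 0.0, 100.7]
ft_force: [-0.4, 0.1, -0.5]
finger_gap: 40.1
grip_force: 0.0
```

Request:
jog_arm([
  [[0,0,-20],[0,0,0]],
  [[20,0,-40],[0,0,0]],
  [[60,0,-40],[0,0,0]],
  [[100,0,-40],[0,0,0]],
  [[140,0,-40],[0,0,0]],
  [[180,0,-40],[0,0,0]],
  [[220,0,-40],[0,0,0]],
  [[241,0,-40],[0,0,0]],
  [[241,0,-40],[0,0,0]],
  [[241,0,-40],[0,0,0]],
])

```text
time: 5.75
tool_pos: [545.8, -3.3, 121.5]
tcp_rot: [180.0, 0.0, 100.9]
ft_force: [-0.2, -0.1, -0.1]
finger_gap: 40.0
grip_force: 0.0
```

```bash
python3 - <<'E'
from f import *
im,d,w=pts("scene"); cv2.imwrite("pics/s3.png",cv2.resize(im[110:330,80:340],(709,600)))
print(lane(np.array([r.sense()["tool_pos"][:2]])),r.sense()["tool_pos"])
E
```

```text
[[-39.49641471 -20.88409779]] [545.96701142  -3.8943588  121.44416457]
```

View pics/s3.png

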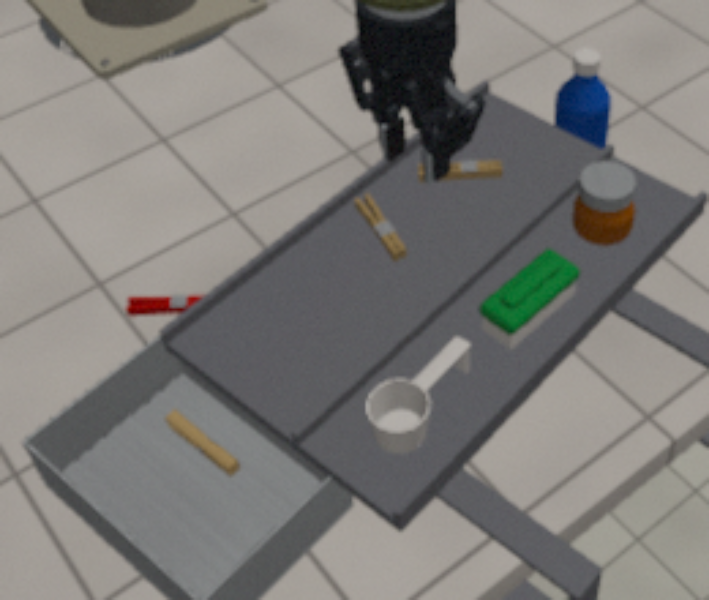

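The first peg is in the tin at (200,440), and the fingers hover between the other two. I'll do the second sweep.

Request:
jog_arm([
  [[0,0,12],[0,0,0]],
  [[0,0,24],[0,0,0]],
  [[0,0,34],[0,0,0]],
  [[0,0,40],[0,0,0]],
  [[0,0,40],[0,0,0]],
  [[-8,0,40],[0,0,0]],
  [[-16,0,40],[0,0,0]],
  [[-24,0,40],[0,0,0]],
  [[-32,0,40],[0,0,0]],
  [[-40,0,40],[0,0,0]],
])

```text
time: 6.8
tool_pos: [553.5, -43.8, 81.5]
tcp_rot: [180.0, 0.0, 100.8]
ft_force: [0.4, 0.3, -0.1]
finger_gap: 40.1
grip_force: 0.1
```

Request:
jog_arm([
  [[-9,0,0],[0,0,0]],
  [[-18,0,0],[0,0,0]],
  [[-27,0,0],[0,0,0]],
  [[-36,0,0],[0,0,0]],
  [[-45,0,0],[0,0,0]],
  [[-54,0,0],[0,0,0]],
  [[-63,0,0],[0,0,0]],
  [[-72,0,0],[0,0,0]],
  [[-81,0,0],[0,0,0]],
  [[-90,0,0],[0,0,0]],
])

```text
time: 7.8
tool_pos: [570.2, -132.0, 81.3]
tcp_rot: [-180.0, 0.0, 100.8]
ft_force: [0.4, 0.3, 0.4]
finger_gap: 40.1
grip_force: 0.1
```

Request:
jog_arm([
  [[-9,0,0],[0,0,0]],
  [[-18,0,0],[0,0,0]],
  [[-27,0,0],[0,0,0]],
  [[-36,0,0],[0,0,0]],
  [[-45,0,0],[0,0,0]],
  [[-53,0,0],[0,0,0]],
  [[-60,0,0],[0,0,0]],
  [[-67,0,0],[0,0,0]],
  [[-74,0,0],[0,0,0]],
  [[-81,0,0],[0,0,0]],
])

```text
time: 8.8
tool_pos: [585.3, -211.3, 81.3]
tcp_rot: [-180.0, -0.0, 100.8]
ft_force: [1.0, -0.2, -0.8]
finger_gap: 40.2
grip_force: 0.0
```

Request:
jog_arm([
  [[-7,0,0],[0,0,0]],
  [[-14,0,0],[0,0,0]],
  [[-21,0,0],[0,0,0]],
  [[-28,0,0],[0,0,0]],
  [[-31,0,0],[0,0,0]],
  [[-31,0,0],[0,0,0]],
  [[-31,0,-20],[0,0,0]],
  [[-31,0,-40],[0,0,0]],
  [[0,0,-40],[0,0,0]],
  [[40,0,-40],[0,0,0]],
])

```text
time: 9.8
tool_pos: [578.4, -172.2, 122.5]
tcp_rot: [179.9, 0.1, 100.6]
ft_force: [0.3, 0.4, -0.4]
finger_gap: 40.2
grip_force: 0.0
```

```bash
python3 - <<'E'
from f import *
im,d,w=pts("scene"); cv2.imwrite("pics/s4.png",cv2.resize(im[110:330,80:340],(709,600)))
print(lane(np.array([r.sense()["tool_pos"][:2]])),r.sense()["tool_pos"])
E
```

```text
[[124.72608655 -20.7240634 ]] [ 576.83730168 -165.18937021  121.23594901]
```

View pics/s4.png

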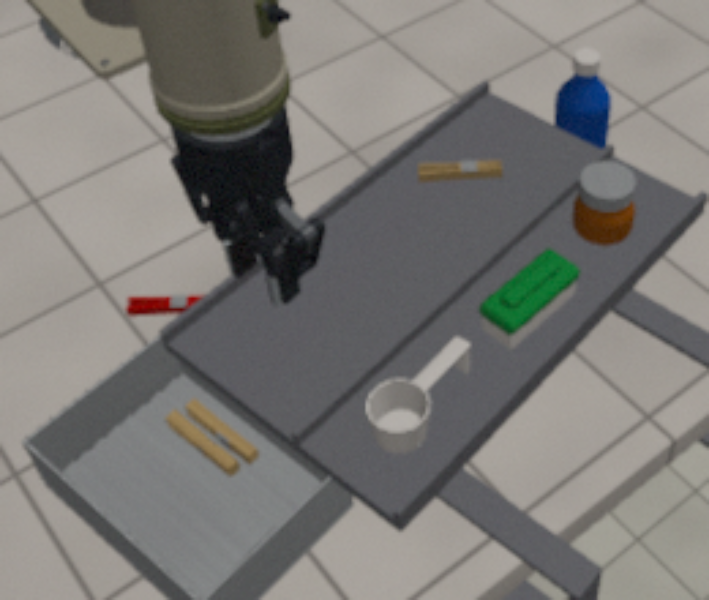

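Both pegs are in the tin, at (200,440) and (222,430). The last is on the deck at (460,170). I'll move behind it and sweep.

Request:
jog_arm([
  [[35,3,0],[0,0,0]],
  [[75,6,0],[0,0,0]],
  [[115,6,0],[0,0,0]],
  [[155,6,0],[0,0,0]],
  [[195,6,0],[0,0,0]],
  [[235,6,0],[0,0,0]],
  [[265,6,0],[0,0,0]],
  [[278,6,0],[0,0,0]],
  [[278,6,0],[0,0,0]],
  [[278,6,0],[0,0,0]],
])

```text
time: 10.85
tool_pos: [531.9, 102.0, 121.3]
tcp_rot: [-180.0, 0.0, 100.8]
ft_force: [1.0, -0.8, 0.0]
finger_gap: 40.1
grip_force: 0.0
```

Request:
jog_arm([
  [[0,0,12],[0,0,0]],
  [[0,0,24],[0,0,0]],
  [[0,0,34],[0,0,0]],
  [[0,0,40],[0,0,0]],
  [[0,0,40],[0,0,0]],
  [[-8,0,40],[0,0,0]],
  [[-16,0,40],[0,0,0]],
  [[-24,0,40],[0,0,0]],
  [[-32,0,40],[0,0,0]],
  [[-40,0,40],[0,0,0]],
])

```text
time: 11.85
tool_pos: [539.5, 62.5, 81.6]
tcp_rot: [180.0, 0.0, 100.8]
ft_force: [-0.2, 0.6, 0.0]
finger_gap: 39.8
grip_force: 0.0
```

Request:
jog_arm([
  [[-8,0,0],[0,0,0]],
  [[-16,0,0],[0,0,0]],
  [[-24,0,0],[0,0,0]],
  [[-32,0,0],[0,0,0]],
  [[-40,0,0],[0,0,0]],
  [[-48,0,0],[0,0,0]],
  [[-56,0,0],[0,0,0]],
  [[-64,0,0],[0,0,0]],
  [[-72,0,0],[0,0,0]],
  [[-80,0,0],[0,0,0]],
])

```text
time: 12.85
tool_pos: [554.3, -15.9, 81.3]
tcp_rot: [180.0, 0.0, 100.8]
ft_force: [-0.4, -0.2, 0.5]
finger_gap: 40.3
grip_force: 0.1
```

```bash
python3 - <<'E'
from f import *
im,d,w=pts("scene"); cv2.imwrite("pics/s5.png",cv2.resize(im[110:330,80:340],(709,600)))
print(lane(np.array([r.sense()["tool_pos"][:2]])),r.sense()["tool_pos"])
E
```

```text
[[-25.11302812 -14.98011853]] [554.45681758 -16.91979438  81.37391469]
```

View pics/s5.png

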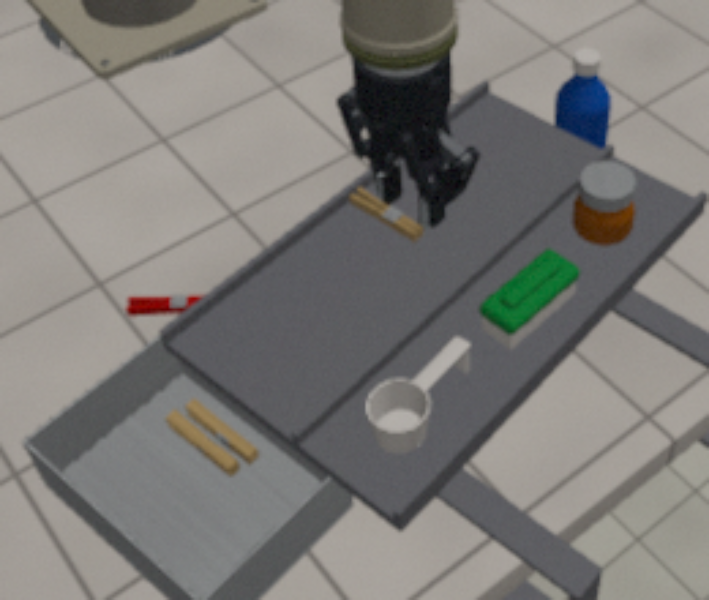

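The last peg at (388,213) is square and in contact with both fingers. I'll push straight on, 228 mm to go.

Request:
jog_arm([
  [[-9,0,0],[0,0,0]],
  [[-18,0,0],[0,0,0]],
  [[-27,0,0],[0,0,0]],
  [[-36,0,0],[0,0,0]],
  [[-45,0,0],[0,0,0]],
  [[-54,0,0],[0,0,0]],
  [[-63,0,0],[0,0,0]],
  [[-72,0,0],[0,0,0]],
  [[-81,0,0],[0,0,0]],
  [[-90,0,0],[0,0,0]],
])

```text
time: 13.9
tool_pos: [571.1, -104.3, 81.3]
tcp_rot: [-180.0, -0.0, 100.8]
ft_force: [-0.2, 0.7, 0.1]
finger_gap: 40.0
grip_force: 0.0
```

Request:
jog_arm([
  [[-9,0,0],[0,0,0]],
  [[-18,0,0],[0,0,0]],
  [[-27,0,0],[0,0,0]],
  [[-36,0,0],[0,0,0]],
  [[-45,0,0],[0,0,0]],
  [[-53,0,0],[0,0,0]],
  [[-60,0,0],[0,0,0]],
  [[-67,0,0],[0,0,0]],
  [[-74,0,0],[0,0,0]],
  [[-81,0,0],[0,0,0]],
])

```text
time: 14.9
tool_pos: [586.2, -183.6, 81.3]
tcp_rot: [-180.0, -0.0, 100.8]
ft_force: [-0.5, -0.0, 0.3]
finger_gap: 40.4
grip_force: 0.0
```

Request:
jog_arm([
  [[-7,0,0],[0,0,0]],
  [[-14,0,0],[0,0,0]],
  [[-21,0,0],[0,0,0]],
  [[-28,0,0],[0,0,0]],
  [[-35,0,0],[0,0,0]],
  [[-42,0,0],[0,0,0]],
  [[-49,0,0],[0,0,0]],
  [[-56,0,0],[0,0,0]],
  [[-58,0,0],[0,0,0]],
  [[-58,0,0],[0,0,0]],
])

```text
time: 15.9
tool_pos: [596.9, -240.5, 81.3]
tcp_rot: [180.0, -0.0, 100.7]
ft_force: [-0.6, -0.6, 0.6]
finger_gap: 40.2
grip_force: 0.0
```

Request:
jog_arm([
  [[0,0,-20],[0,0,0]],
  [[0,0,-50],[0,0,0]],
  [[30,0,-80],[0,0,0]],
  [[70,0,-100],[0,0,0]],
  [[110,0,-100],[0,0,0]],
  [[150,0,-100],[0,0,0]],
  [[170,0,-100],[0,0,0]],
  [[170,0,-100],[0,0,0]],
  [[170,0,-100],[0,0,0]],
  [[170,0,-100],[0,0,0]],
])

```text
time: 16.9
tool_pos: [565.3, -74.0, 181.3]
tcp_rot: [180.0, 0.0, 100.7]
ft_force: [0.2, -0.5, 0.4]
finger_gap: 39.9
grip_force: 0.0
```

```bash
python3 - <<'E'
from f import *
im,d,w=pts("scene"); cv2.imwrite("pics/s6.png",cv2.resize(im[110:370,80:360],(646,600)))
print(lane(np.array([r.sense()["tool_pos"][:2]])),r.sense()["tool_pos"])
E
```

```text
[[ 33.15995922 -15.04508018]] [565.2912827  -74.17675587 181.28338561]
```

View pics/s6.png

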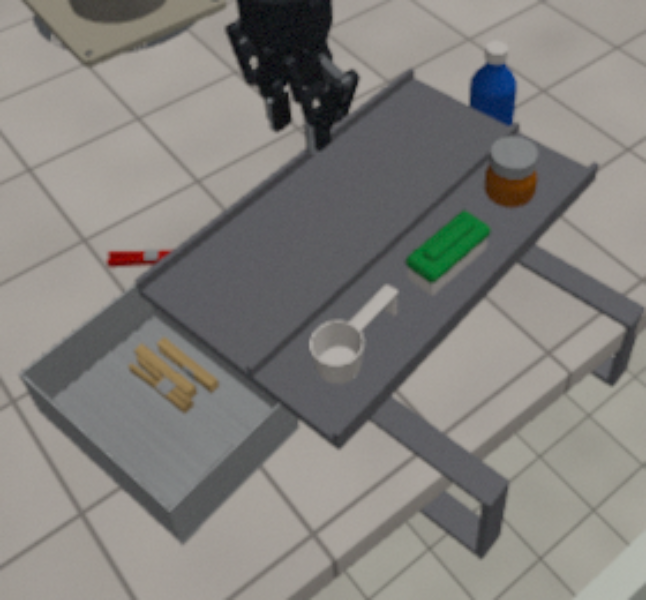

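All three pegs lie in the tin, around (170,375). The deck is clear, the bystanders stand where they were and the arm is clear, so I'm handing in.

```bash
python3 -c "
from bench import r
print(r.hand_in())"
```

```text
the job is handed in; nothing more can be done
None
```

All three pegs were swept off the shelf's end into the tin, the tin and bystanders look unmoved in the last picture, and the job was handed in at about 17 s (no verdict was returned).

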